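Click the filter wheel round to green

ROBOT

A 6-joint arm with a two-finger parallel gripper is mounted at the origin on the work surface. World frame = base frame: x ahead of the robot, y to its left, z up, the work surface at z = 0. Lengths are in m, angles in rad, forces in N, time in s.
With the tool pointing down it reaches from about 0.3 to 0.95 m from the base axis. Payload 3.1 kg.
Tool frame: the origin (TCP) lies midway between the tips of the shut fingers; the grasp point (between the pads) lies 19 mm behind it (grip_point_offset is the distance from the TCP to the grasp point, in m); z points along the fingers, y is the direction in which the jaws open and shut (so a half turn about z gives the same grasp; the last joint's range is limited). The gripper opens to 85 mm and grips with 20 to 120 N. Pads are 22 mm wide; open, the fingers measure 114 mm over their backs; the gripper's body (76 mm by 85 mm) begins 54 mm behind the grasp point. The pads swing forward as they close: fully open they stand 13 mm farther back than shut.
Start: joints at [-1.305, 0.308, 1.634, -0, 1.2, -0.07], TCP at [0.206, -0.59, 0.231] pointing down, gripper open.
Joint ranges: [-3.06, 3.06], [-0.79, 1.96], [0.05, 2.63], [-1.19, 4.34], [0.05, 2.64], [-2.94, 2.94]. Speed limits (rad/s): [2.79, 2.79, 3.14, 3.14, 3.14, 3.14].

INTERFACE

Orientations are given as a 3x3 rotation matrix whose columns are the frame's x, y, z axes.
In Python, from station import * gives the robot as it stands. The module is installed in compiled form; this text tells all that it offers.
- The arm moves only by the tool send_rows, never from a script. Its argument "steps" is a list of rows, each an object of numbers: "tx", "ty", "tz": the shift along the tool's x, y, z in m; "ax", "ay", "az": the turn, a rotation vector about the tool's x, y, z in degrees; "gripper": the gripper's target within -1 to 1 (fully open at 1, half-way at 0, shut at -1). A call has 1 to 12 rows; each row shifts and turns the commanded pose from where the row before left it, along the tool's axes as they then stand; what a row does not reach is not made up. A row lasts 1/10 s, in which the tool goes at most 50 mm and 8.59 degrees, less where a joint would pass 70% of its speed; a pose out of reach is approached as far as the arm can. A call is refused whole if a number of a shift passes 0.05 or a number of a turn 8.59, either way. A call with a gripper value outside its range is refused whole. The fingers move at their own pace and stop on an object; the grip force is fixed at half the most. Time passes only in rows, so rows that do not move let the fingers close. It gives the time, the measured TCP pose, the force and the opening at its end, in the units of the state.
- observe(): the state, without advancing time (a new reading comes with each control period).
- read_camera(name): name is "scene" or "top"; returns the picture (480x640x3 uint8, red, green, blue); there is no depth.
- calibration(name): a dict with "vertical_fov" (degrees; the focal length in pixels is half the picture's height over the tangent of half this angle, whatever the lens; pixels are square), "cx", "cy" (the principal point, pixels), "k1" (the pictures are not rectified: a ray, as slopes to the right and down, at radius r is drawn at 1 + k1 r^2 times it, then the intrinsics apply), "pose" (4x4, takes a point from camera to world coordinates). Camera axes: x right, y down, z forward; pixel columns grow to the right and rows downward; lengths in m; the calibration is good to about 2 mm. A picture is of the moment at which its call begins. calibration takes no time and is no camera call.
- close_job(): hands the job in, once; it reports no verdict.
Trained networks look in the newest picture that a camera, given by its name, has taken for a name from the list of things; names that differ only in an ending like _2 or _b are one class to them, and where a whole thing is asked for, a point or a joint stands for the part that bears it (a point fixed in the world has none). Each returns a list of dicts, best first, with "p" (0 to 1); they miss things now and then, are a little off and sometimes report something else, mostly with a low value. They report only what shows in the picture. A call takes as long as a camera call. They do not tell look-alikes from the thing itself.
- look_for(name, camera): "extent" ([centre column, centre row, width, height] in pixels, round what is visible of it).
The state is a dict: "time_s": time; "joints": joint angles; "dq": joint speeds; "tau": joint torques, N m; "eef_pos": TCP position; "eef_rot": TCP orientation; "ft_force": force on the tool from outside, world axes, zero at the start; "ft_torque": the same for the moment, N m; "opening": finger opening in m.
Only numpy, scipy, OpenCV 4.12 (cv2) and the standard library are available. Lean on these libraries where they do the work, as an engineer would, in place of code of your own. Each camera call takes 0.05 s, during which the arm holds its last target.

TASK

On the camera-repair bench, use a fingertip to flick the filter tester's wheel counter-clockwise (seen from above) by its black edge tabs until the green filter rests under the lens seat, the dark ring on the pillar. Stop at that click without running past it, and do not lift, tip or shove the tester or disturb the other things on the bench.

Things in the scene. Friction and masses are not known exactly. Their poses are not given: they have to be found in the camera images.
- tester: lens filter tester: grey lamp house, top 34 mm above the bench, loose on rubber feet, 2.3 kg, a flat filter wheel on top. Origin on the bench on the wheel's axis; z up; x from that axis to the aluminium pillar with the lens seat. House spans x -52 to 108, y -52 to 52 mm; pillar at x 83 to 97 mm. Nothing on it is over 77 mm high.
- wheel_centre (a point): top of the wheel's brass hub, on the axis, 64 mm above the bench. The wheel is an aluminium disc 100 mm across, 46 to 58 mm above the bench, with eight filters of 22 mm at 45 degree steps (counter-clockwise from green: white, red, blue, yellow, black, orange, grey) and eight black thumb tabs on its edge.
- first_tab (a point): outer end of one black edge tab, 66 mm from the axis, 52 mm above the bench; turns with the wheel. Eight alike at 45 degree steps, midway between filters; each 10 mm wide, sticking out 16 mm from the disc, 44 to 60 mm above the bench. This one is 22.5 degrees counter-clockwise of the green filter.
- lens_seat (a point): centre of the top rim of the dark lens seat, a ring 35 mm outer, 28 mm inner diameter, on an arm of the pillar, 36 mm from the wheel's axis along the tester's x, 67 to 77 mm above the bench, clear of the wheel below. The filter under it shows through from above.
- green_filter (a point): centre of the top of the green filter, 36 mm from the axis, 59 mm above the bench; it turns with the wheel. Its direction from the axis, counter-clockwise from the tester's x, is the joint value.
- filter_wheel (a joint): wheel angle, rad, grows counter-clockwise seen from above, 0 = green at rest under the lens seat. It clicks into rest every 45 degrees (0.785) and stays there; a push of 1 to 3 N on a tab turns it, and once past half way it snaps on to the next click, otherwise it springs back. It does not coast on over further clicks. It must get to 0 itself, not a whole turn away. Starts 2, 3 or 4 clicks short of 0.
- glue_bottle: white glue bottle with orange cap, 34 mm across, 75 mm tall; loose bystander, origin at the centre of its underside
- lens_ring: dark steel lens ring lying flat, 60 mm across, 18 mm tall; loose bystander, origin at the centre of its underside
- mount_ring: aluminium lens mount ring lying flat, 68 mm across, 12 mm tall; loose bystander, origin at the centre of its underside
- lacquer_bottle: small red lacquer bottle with black cap, 32 mm across, 65 mm tall; loose bystander, origin at the centre of its underside
- clip_box: cardboard paper-clip box, 75 x 55 x 22 mm; loose bystander, origin at the centre of its underside
- parts_jar: clear squat parts jar with grey cap, 72 mm across, 50 mm tall; loose bystander, origin at the centre of its underside
- screwdriver: screwdriver lying down, 150 mm long; loose bystander, origin at the centre of its underside (middle of its length)
Not all that is in view belongs to the job. What is shaped like the tester but purple is not meant.

How it is judged:
On the way, in this order (a step that is already met when the one before it is completed fails the run):
1. the fingertip pushes the wheel by its edge tabs (contact force between the fingers and filter_wheel above 0.2 N and value of joint filter_wheel below -0.4 rad), for 0.02 s.
2. the green filter has clicked in under the lens seat (value of joint filter_wheel between -0.2 and 0.25 rad), for 0.2 s.
At the end, for the whole second after the job is handed in: The wheel rests with the green filter under the lens seat (joint within 0.2 rad of 0, filter within 9 mm of the seat's axis) and at rest; the tester stands flat within 30 mm of where it was, and each bystander is within 30 mm of where it was (value of joint filter_wheel between -0.2 and 0.2 rad and velocity of joint filter_wheel between -0.1 and 0.1 rad/s and horizontal distance between green_filter and lens_seat below 0.009 m and distance of each of tester, glue_bottle, lens_ring, mount_ring, lacquer_bottle, clip_box, parts_jar, screwdriver from where it was at the start of the episode below 0.03 m and angle between tester's own z axis and vertical below 0.05 rad and linear speed of tester below 0.02 m/s); the robot touches nothing.
It fails at once if the wheel is run past the green click (more than 0.6 rad beyond) (value of joint filter_wheel above 0.6 rad).
It fails at once if the tester is lifted or tipped (8 mm off the bench or 0.15 rad), or shoved more than 30 mm (height (world z) of tester above 0.008 m or angle between tester's own z axis and vertical above 0.15 rad or distance of tester from where it was at the start of the episode above 0.03 m).
It fails at once if a bystander is moved more than 30 mm (distance of any of glue_bottle, lens_ring, mount_ring, lacquer_bottle, clip_box, parts_jar, screwdriver from where it was at the start of the episode above 0.03 m).
It also fails if it takes over 58 s, if anything falls off the work surface, if the arm or the gripper's body presses on something with over 40 N, if the wrist force passes 120 N, or if a joint passes its speed limit or range.

## Working session

There is one attempt and no reset: what is moved stays moved. The work goes in short steps, Python scripts to look and compute and a tool call to move; the robot and the scene stay as the last step left them, time stands still between calls to the robot, and variables do not carry over. Pictures are saved under pics/ and viewed, and the job is handed in when it is done.

Besides the shell and the picture viewer there is one more tool, called after "Call:" as name(argument=value, ...) on one line, values as JSON. send_rows: Moves the arm, as the interface text tells. Its arguments: {"type":"object","properties":{"steps":{"type":"array","items":{"type":"object","properties":{"tx":{"type":"number"},"ty":{"type":"number"},"tz":{"type":"number"},"ax":{"type":"number"},"ay":{"type":"number"},"az":{"type":"number"},"gripper":{"type":"number"}}}}},"required":["steps"]}

```bash
mkdir -p pics
python3 - <<'E'
from station import *
import cv2
for n in ["scene","top"]:
    im=read_camera(n); cv2.imwrite(f"pics/{n}0.png",im[:,:,::-1])
    c=calibration(n); print(n,c)
    for k in ["tester","lens_seat","wheel_centre","green_filter","first_tab"]:
        print(k,[(round(d['p'],2),[round(x,1) for x in d['extent']]) for d in look_for(k,n)][:4])
s=observe();print(s['time_s'],s['eef_pos'],s['eef_rot'],s['ft_force'],s['opening'])
E
```

```text
scene {'vertical_fov': 56.136656151371334, 'cx': 319.5358712527232, 'cy': 247.63664140673262, 'k1': -0.031097553430925056, 'pose': array([[ 0.59936901,  0.57701454, -0.55480719,  1.10823163],
       [ 0.80042193, -0.43984068,  0.40726516, -0.39986979],
       [-0.00902885, -0.68818195, -0.72548196,  0.8154609 ],
       [ 0.        ,  0.        ,  0.        ,  1.        ]])}
tester [(0.98, [248.1, 228.7, 78.1, 62.7]), (0.68, [335.9, 276.1, 75.1, 72.2])]
lens_seat [(0.91, [337.5, 277.4, 79.3, 76.5]), (0.89, [226.8, 354.1, 92.3, 74.0]), (0.81, [249.4, 224.4, 68.1, 62.1]), (0.36, [122.6, 339.4, 43.7, 37.2])]
wheel_centre [(0.89, [335.6, 276.4, 80.3, 75.9]), (0.75, [225.7, 351.2, 93.0, 66.0])]
green_filter [(0.83, [213.2, 348.7, 66.5, 56.6]), (0.72, [325.6, 260.6, 56.1, 46.0]), (0.63, [241.1, 224.6, 54.5, 35.4])]
first_tab [(0.97, [243.1, 228.3, 59.0, 42.4]), (0.72, [214.8, 350.9, 62.6, 63.5]), (0.69, [329.2, 261.6, 53.9, 42.9])]
top {'vertical_fov': 52.24207649675476, 'cx': 315.22187160681574, 'cy': 236.5883274511945, 'k1': 0.03331608174995894, 'pose': array([[-2.59934447e-02, -9.9283700
[... 493 characters left out ...]
1.8, 56.2]), (0.62, [340.6, 313.0, 63.0, 56.7])]
wheel_centre [(0.86, [312.9, 225.4, 42.5, 55.3]), (0.75, [341.0, 313.5, 64.4, 55.0]), (0.62, [411.4, 210.4, 64.5, 55.7]), (0.19, [312.4, 234.1, 45.5, 40.8])]
green_filter [(0.83, [351.0, 313.2, 44.8, 47.5]), (0.75, [422.7, 213.3, 42.8, 43.3]), (0.56, [311.2, 232.9, 39.1, 34.8])]
first_tab [(0.84, [349.4, 308.4, 46.9, 44.6]), (0.8, [312.6, 232.8, 43.0, 40.7]), (0.59, [421.8, 214.1, 47.5, 49.9])]
0.6 [ 0.20594346 -0.59011463  0.23127489] [[ 9.44142765e-01  3.29536704e-01  6.04296237e-06]
 [ 3.29536704e-01 -9.44142765e-01 -1.47512672e-05]
 [ 8.44335237e-07  1.59186801e-05 -1.00000000e+00]] [-0.22371473  0.06854681  0.23048958] 0.08570575313436296
```

Run:
```python
import cv2
im=cv2.imread("pics/top0.png")
cv2.imwrite("pics/topc.png",cv2.resize(im[170:360,260:480],None,fx=3.6,fy=3.1578*0+3.1,interpolation=cv2.INTER_CUBIC)[:600])
im=cv2.imread("pics/scene0.png")
cv2.imwrite("pics/scenec.png",cv2.resize(im[180:410,160:400],None,fx=2.6,fy=2.6,interpolation=cv2.INTER_CUBIC)[:600])
```

```text
(no output)
```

View pics/top0.png

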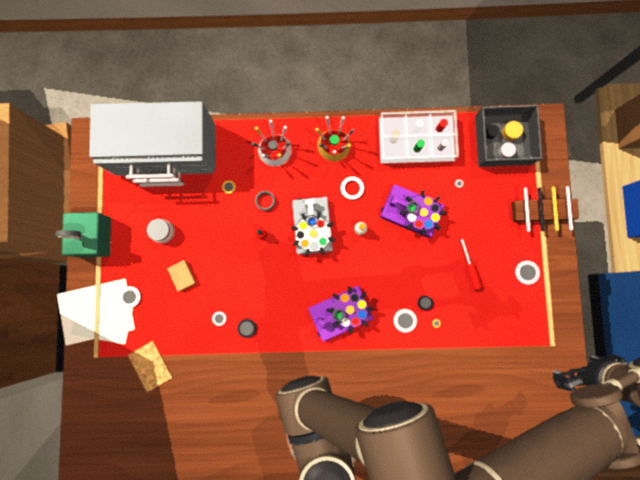

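View pics/topc.png

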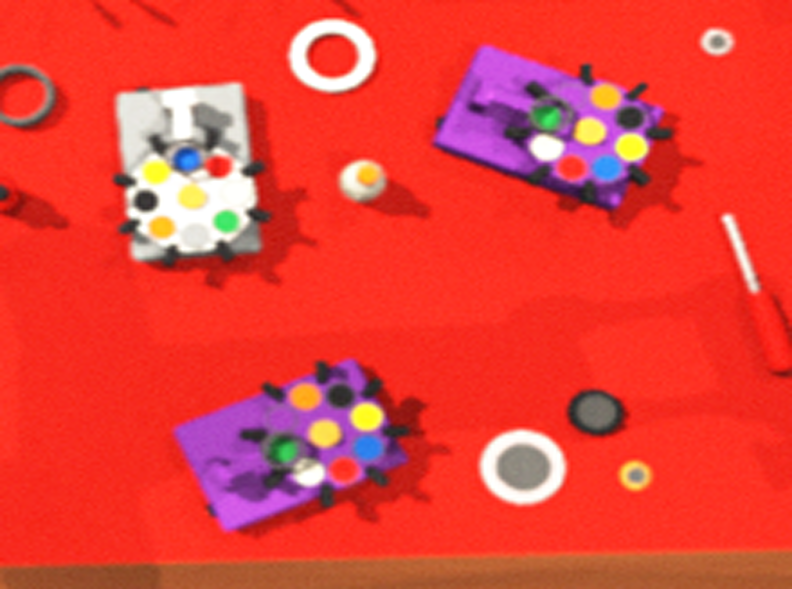

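View pics/scenec.png

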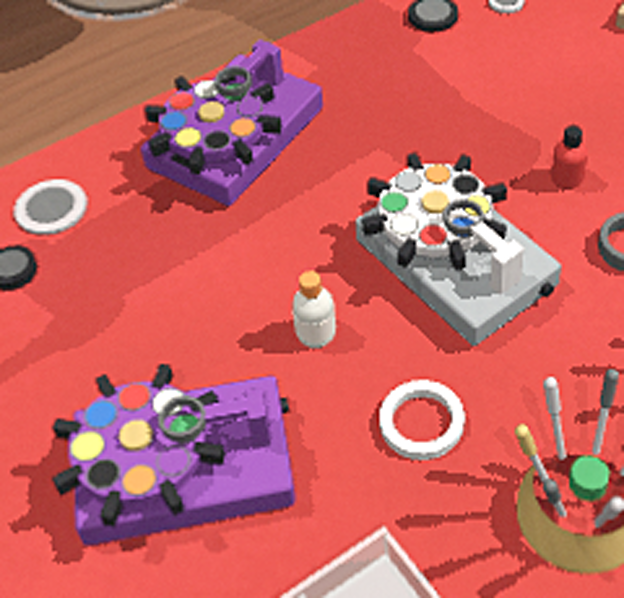

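View pics/scene0.png

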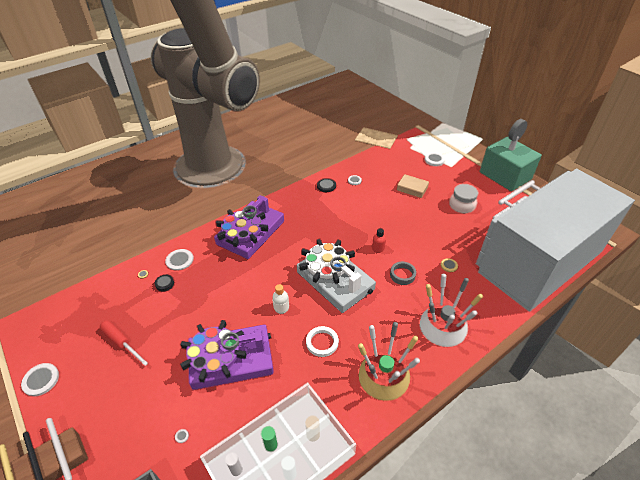

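```bash
cat > h.py <<'E'
import numpy as np, cv2
from station import *
def K(n):
    c=calibration(n); f=240/np.tan(np.radians(c['vertical_fov']/2)); return c,f
def ray(n,u,v):
    c,f=K(n); d=np.array([(u-c['cx'])/f,(v-c['cy'])/f]); p=d.copy()
    for _ in range(20): p=d/(1+c['k1']*(p@p))
    T=np.array(c['pose']); return T[:3,3],T[:3,:3]@np.r_[p,1]
def onz(n,u,v,z):
    o,d=ray(n,u,v); return o+d*(z-o[2])/d[2]
def proj(n,P):
    c,f=K(n); T=np.array(c['pose']); q=T[:3,:3].T@(np.array(P)-T[:3,3]); s=q[:2]/q[2]; s=s*(1+c['k1']*(s@s))
    return np.array([s[0]*f+c['cx'],s[1]*f+c['cy']])
E
python3 - <<'E'
from h import *
def blob(n,hlo,hhi,box,smin=80,vmin=80):
    im=cv2.imread(f"pics/{n}0.png"); h=cv2.cvtColor(im,cv2.COLOR_BGR2HSV)
    x0,y0,x1,y1=box; m=cv2.inRange(h,(hlo,smin,vmin),(hhi,255,255))[y0:y1,x0:x1]
    N,l,s,c=cv2.connectedComponentsWithStats(m)
    return [(s[i,4],np.round(c[i]+[x0,y0],2)) for i in range(1,N) if s[i,4]>8]
for n,box in [("top",(290,190,338,258)),("scene",(296,235,362,285))]:
    for nm,a,b in [("yellow/hub/orange",12,33),("green",45,85),("blue",95,125)]:
        for s,c in blob(n,a,b,box): print(n,nm,s,c,onz(n,*c,.064 if nm[0]=='y' else .059))
E
```

```text
top yellow/hub/orange 47 [303.17 224.98] [0.58899255 0.04681237 0.064     ]
top yellow/hub/orange 44 [312.89 233.02] [0.56507581 0.01962349 0.064     ]
top yellow/hub/orange 44 [304.5 243. ] [0.5371187  0.04422531 0.064     ]
top green 39 [322.41 241.  ] [ 0.5419883  -0.00691068  0.059     ]
top blue 44 [311.5 221. ] [0.600574   0.02279766 0.059     ]
scene yellow/hub/orange 53 [327.98 246.43] [0.54229559 0.03977106 0.064     ]
scene yellow/hub/orange 69 [326.87 257.26] [0.56753008 0.01720423 0.064     ]
scene yellow/hub/orange 25 [344.6  257.56] [0.59245908 0.04842113 0.064     ]
scene yellow/hub/orange 10 [340.8 261. ] [0.59538601 0.03511685 0.064     ]
scene green 51 [311.16 257.37] [ 0.54258735 -0.00860054  0.059     ]
scene blue 19 [337.63 264.95] [0.59692221 0.02498159 0.059     ]
```

Call:
send_rows(steps=[{"az": -8.3, "gripper": -1}, {"az": -8.3, "gripper": -1}, {"az": -8.3, "gripper": -1}, {"az": -8.3, "gripper": -1}, {"az": -8.3, "gripper": -1}, {"az": -8.3, "gripper": -1}, {"az": -8.3, "gripper": -1}, {"az": -8.3, "gripper": -1}, {"az": -8.4, "gripper": -1}])

```text
invalid input
```

Call:
send_rows(steps=[{"tx": 0.0416, "ty": 0.0208, "gripper": -1}, {"tx": 0.0416, "ty": 0.0208, "gripper": -1}, {"tx": 0.0416, "ty": 0.0208, "gripper": -1}, {"tx": 0.0416, "ty": 0.0208, "gripper": -1}, {"tx": 0.0416, "ty": 0.0208, "gripper": -1}, {"tx": 0.0416, "ty": 0.0208, "gripper": -1}, {"tx": 0.0416, "ty": 0.0208, "gripper": -1}])

```text
invalid input
```

Call:
send_rows(steps=[{"tx": 0.0416, "ty": 0.0208, "gripper": -1}, {"tx": 0.0416, "ty": 0.0208, "gripper": -1}, {"tx": 0.0416, "ty": 0.0208, "gripper": -1}, {"tx": 0.0416, "ty": 0.0208, "gripper": -1}, {"tx": 0.0416, "ty": 0.0208, "gripper": -1}, {"tx": 0.0416, "ty": 0.0208, "gripper": -1}, {"tx": 0.0416, "ty": 0.0208, "gripper": -1}, {"gripper": -1}, {"gripper": -1}])

```text
invalid input
```

Run:
```python
from h import *
s=observe();print(s['time_s'],s['eef_pos'],s['eef_rot'],s['ft_force'],s['opening'],s['joints'])
for n in ["scene","top"]: cv2.imwrite(f"pics/{n}1.png",read_camera(n)[:,:,::-1])
a=cv2.imread("pics/scene1.png")[150:330,210:450];b=cv2.imread("pics/top1.png")[170:350,230:390]
cv2.imwrite("pics/c1.png",np.hstack([cv2.resize(a,None,fx=2,fy=2,interpolation=2),cv2.resize(b,None,fx=2,fy=2,interpolation=2)]))
```

```text
0.6 [ 0.20594346 -0.59011463  0.23127489] [[ 9.44142765e-01  3.29536704e-01  6.04296237e-06]
 [ 3.29536704e-01 -9.44142765e-01 -1.47512672e-05]
 [ 8.44335237e-07  1.59186801e-05 -1.00000000e+00]] [-0.22371473  0.06854681  0.23048958] 0.08570575313436296 [-1.30467780e+00  3.08107647e-01  1.63378401e+00  2.09333245e-06
  1.19968517e+00 -6.96950561e-02]
```

View pics/c1.png

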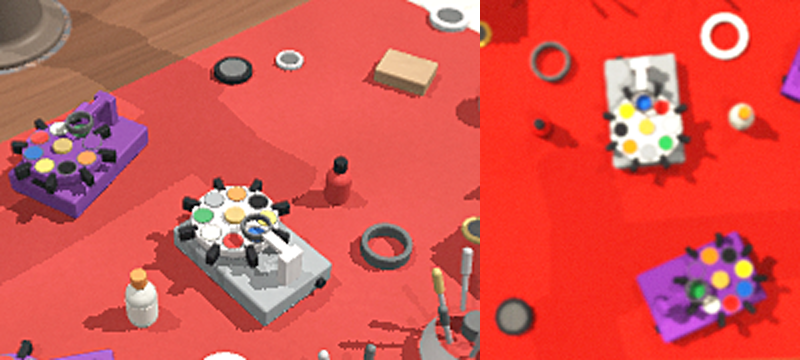

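The calls were refused and nothing moved: the picture shows the wheel and tester as before. I'll retry with every field given.

Call:
send_rows(steps=[{"tx": 0, "ty": 0, "tz": 0, "ax": 0, "ay": 0, "az": -8.3, "gripper": -1}, {"tx": 0, "ty": 0, "tz": 0, "ax": 0, "ay": 0, "az": -8.3, "gripper": -1}, {"tx": 0, "ty": 0, "tz": 0, "ax": 0, "ay": 0, "az": -8.3, "gripper": -1}, {"tx": 0, "ty": 0, "tz": 0, "ax": 0, "ay": 0, "az": -8.3, "gripper": -1}, {"tx": 0, "ty": 0, "tz": 0, "ax": 0, "ay": 0, "az": -8.3, "gripper": -1}, {"tx": 0, "ty": 0, "tz": 0, "ax": 0, "ay": 0, "az": -8.3, "gripper": -1}, {"tx": 0, "ty": 0, "tz": 0, "ax": 0, "ay": 0, "az": -8.3, "gripper": -1}, {"tx": 0, "ty": 0, "tz": 0, "ax": 0, "ay": 0, "az": -8.3, "gripper": -1}, {"tx": 0, "ty": 0, "tz": 0, "ax": 0, "ay": 0, "az": -8.4, "gripper": -1}])

```text
time_s: 1.6
eef_pos: [0.2059, -0.5901, 0.2313]
eef_rot: [[-0.076, 0.997, -0.0], [0.997, 0.076, 0.0], [0.0, -0.0, -1.0]]
ft_force: [-0.6, 0.7, 0.8]
opening: -0.0001
```

Call:
send_rows(steps=[{"tx": 0.0416, "ty": 0.0208, "tz": 0, "ax": 0, "ay": 0, "az": 0, "gripper": -1}, {"tx": 0.0416, "ty": 0.0208, "tz": 0, "ax": 0, "ay": 0, "az": 0, "gripper": -1}, {"tx": 0.0416, "ty": 0.0208, "tz": 0, "ax": 0, "ay": 0, "az": 0, "gripper": -1}, {"tx": 0.0416, "ty": 0.0208, "tz": 0, "ax": 0, "ay": 0, "az": 0, "gripper": -1}, {"tx": 0.0416, "ty": 0.0208, "tz": 0, "ax": 0, "ay": 0, "az": 0, "gripper": -1}, {"tx": 0.0416, "ty": 0.0208, "tz": 0, "ax": 0, "ay": 0, "az": 0, "gripper": -1}, {"tx": 0.0416, "ty": 0.0208, "tz": 0, "ax": 0, "ay": 0, "az": 0, "gripper": -1}])

```text
time_s: 2.3
eef_pos: [0.3311, -0.2878, 0.2316]
eef_rot: [[-0.07, 0.998, 0.001], [0.998, 0.07, -0.001], [-0.001, 0.001, -1.0]]
ft_force: [1.7, 0.1, 0.2]
opening: 0.0
```

Call:
send_rows(steps=[{"tx": 0.0416, "ty": 0.0208, "tz": 0, "ax": 0, "ay": 0, "az": 0, "gripper": -1}, {"tx": 0.0416, "ty": 0.0208, "tz": 0, "ax": 0, "ay": 0, "az": 0, "gripper": -1}, {"tx": 0.0416, "ty": 0.0208, "tz": 0, "ax": 0, "ay": 0, "az": 0, "gripper": -1}, {"tx": 0.0416, "ty": 0.0208, "tz": 0, "ax": 0, "ay": 0, "az": 0, "gripper": -1}, {"tx": 0.0416, "ty": 0.0208, "tz": 0, "ax": 0, "ay": 0, "az": 0, "gripper": -1}, {"tx": 0.0416, "ty": 0.0208, "tz": 0, "ax": 0, "ay": 0, "az": 0, "gripper": -1}, {"tx": 0.0416, "ty": 0.0208, "tz": 0, "ax": 0, "ay": 0, "az": 0, "gripper": -1}, {"tx": 0, "ty": 0, "tz": 0, "ax": 0, "ay": 0, "az": 0, "gripper": -1}, {"tx": 0, "ty": 0, "tz": 0, "ax": 0, "ay": 0, "az": 0, "gripper": -1}])

```text
time_s: 3.2
eef_pos: [0.4554, 0.0123, 0.2313]
eef_rot: [[-0.074, 0.997, -0.0], [0.997, 0.074, -0.001], [-0.001, -0.0, -1.0]]
ft_force: [0.1, -0.3, 0.3]
opening: 0.0
```

Run:
```python
from h import *
s=observe();print(s['time_s'],s['eef_pos'],s['eef_rot'],s['ft_force'],s['opening'],s['joints'])
for n in ["scene","top"]: cv2.imwrite(f"pics/{n}2.png",read_camera(n)[:,:,::-1])
a=cv2.imread("pics/scene2.png")[150:330,210:450];b=cv2.imread("pics/top2.png")[170:350,230:390]
cv2.imwrite("pics/c2.png",np.hstack([cv2.resize(a,None,fx=2,fy=2,interpolation=2),cv2.resize(b,None,fx=2,fy=2,interpolation=2)]))
```

```text
3.2 [0.45543177 0.01228388 0.23132904] [[-7.38176268e-02  9.97271736e-01 -2.06061701e-04]
 [ 9.97271618e-01  7.38175057e-02 -5.43926326e-04]
 [-5.27231390e-04 -2.45650836e-04 -9.99999831e-01]] [ 0.13402777 -0.299682    0.34431152] 2.9710175185540918e-05 [-6.82698082e-02 -2.60482501e-02  2.01556261e+00 -6.09312345e-04
  1.15224684e+00 -1.41906891e-01]
```

View pics/c2.png

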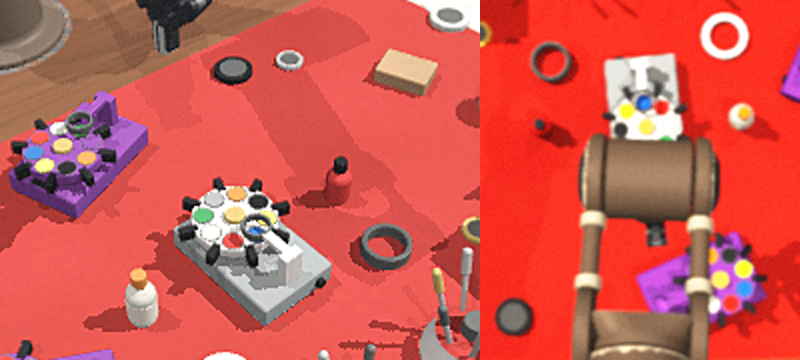

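Call:
send_rows(steps=[{"tx": 0, "ty": 0, "tz": 0.045, "ax": 0, "ay": 0, "az": 0, "gripper": -1}, {"tx": 0, "ty": 0, "tz": 0.045, "ax": 0, "ay": 0, "az": 0, "gripper": -1}, {"tx": 0, "ty": 0, "tz": 0.045, "ax": 0, "ay": 0, "az": 0, "gripper": -1}, {"tx": 0, "ty": 0, "tz": 0.03, "ax": 0, "ay": 0, "az": 0, "gripper": -1}, {"tx": 0, "ty": 0, "tz": 0.016, "ax": 0, "ay": 0, "az": 0, "gripper": -1}, {"tx": 0, "ty": 0.015, "tz": 0, "ax": 0, "ay": 0, "az": 0, "gripper": -1}, {"tx": -0.0015, "ty": 0.013, "tz": 0, "ax": 0, "ay": 0, "az": 0, "gripper": -1}, {"tx": 0, "ty": 0.01, "tz": 0, "ax": 0, "ay": 0, "az": 0, "gripper": -1}, {"tx": 0, "ty": 0.004, "tz": 0, "ax": 0, "ay": 0, "az": 0, "gripper": -1}, {"tx": 0, "ty": 0, "tz": 0, "ax": 0, "ay": 0, "az": 0, "gripper": -1}])

```text
time_s: 4.3
eef_pos: [0.4986, 0.0124, 0.051]
eef_rot: [[-0.07, 0.998, 0.002], [0.998, 0.07, -0.0], [-0.0, 0.002, -1.0]]
ft_force: [0.4, 0.4, -0.4]
opening: -0.0002
```

```bash
cat > snap.py <<'E'
from h import *
import sys
k=sys.argv[1]
s=observe();print(s['time_s'],s['eef_pos'],s['ft_force'],s['joints'])
im=read_camera("scene")[:,:,::-1]; cv2.imwrite(f"pics/s{k}.png",im)
cv2.imwrite(f"pics/c{k}.png",cv2.resize(im[190:310,260:400],None,fx=5,fy=5,interpolation=2))
E
python3 snap.py 3
```

```text
4.3 [0.49864303 0.01241707 0.05103662] [ 0.38613578  0.42705263 -0.3888788 ] [-6.24172003e-02  3.27214824e-01  2.04127282e+00 -1.54182852e-05
  7.71362591e-01 -1.32358011e-01]
```

View pics/c3.png

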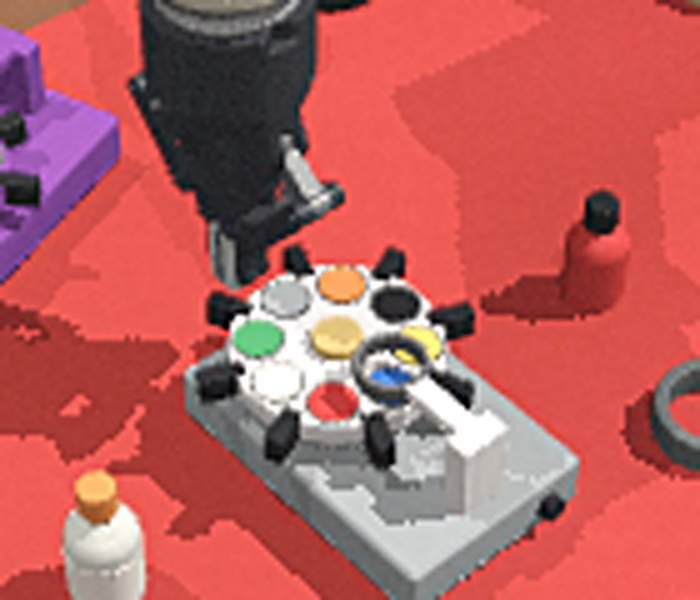

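The finger stands in the gap left of the grey filter's tab, clear of disc and tabs (crop ~240,265). Next, the first stroke along the arc.

Call:
send_rows(steps=[{"tx": -0.0059, "ty": 0.0003, "tz": 0, "ax": 0, "ay": 0, "az": -5, "gripper": -1}, {"tx": -0.0059, "ty": 0.0003, "tz": 0, "ax": 0, "ay": 0, "az": -5, "gripper": -1}, {"tx": -0.0059, "ty": 0.0003, "tz": 0, "ax": 0, "ay": 0, "az": -5, "gripper": -1}, {"tx": -0.0059, "ty": 0.0003, "tz": 0, "ax": 0, "ay": 0, "az": -5, "gripper": -1}])

```text
time_s: 4.75
eef_pos: [0.5023, -0.0096, 0.0503]
eef_rot: [[-0.411, 0.912, -0.001], [0.912, 0.411, 0.001], [0.001, -0.001, -1.0]]
ft_force: [0.3, 2.4, 0.1]
opening: -0.0
```

Call:
send_rows(steps=[{"tx": -0.0059, "ty": 0.0003, "tz": 0, "ax": 0, "ay": 0, "az": -5, "gripper": -1}, {"tx": -0.0059, "ty": 0.0003, "tz": 0, "ax": 0, "ay": 0, "az": -5, "gripper": -1}, {"tx": -0.0059, "ty": 0.0003, "tz": 0, "ax": 0, "ay": 0, "az": -5, "gripper": -1}, {"tx": 0, "ty": 0, "tz": 0, "ax": 0, "ay": 0, "az": 0, "gripper": -1}])

```text
time_s: 5.15
eef_pos: [0.5127, -0.0253, 0.0506]
eef_rot: [[-0.63, 0.777, 0.001], [0.777, 0.63, -0.0], [-0.001, 0.0, -1.0]]
ft_force: [-0.5, -0.2, 0.3]
opening: -0.0
```

```bash
python3 snap.py 4
```

```text
5.15 [ 0.51273995 -0.02533384  0.05061651] [-0.46439262 -0.21397296  0.25739197] [-1.34032665e-01  3.51286572e-01  2.00718740e+00 -3.94776834e-04
  7.82383729e-01 -8.14746382e-01]
```

View pics/c4.png

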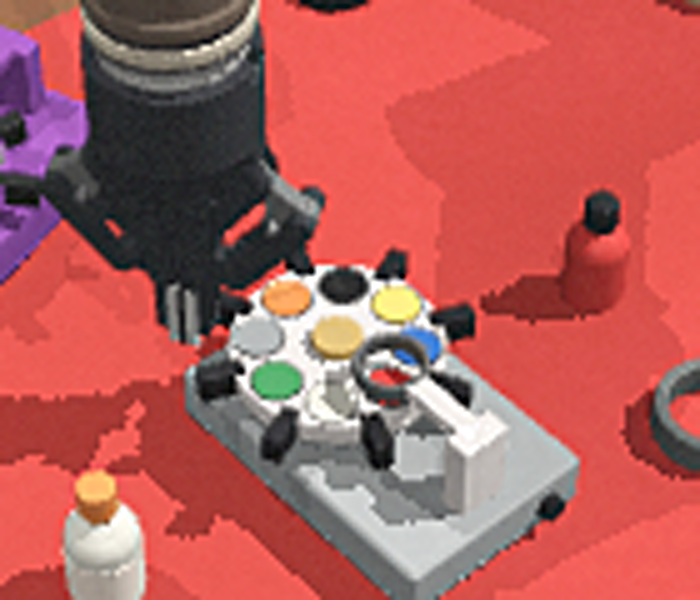

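One click done: red is now under the seat, and force is back to zero. I'll back out, return along the arc and repeat.

Call:
send_rows(steps=[{"tx": 0, "ty": -0.02, "tz": 0, "ax": 0, "ay": 0, "az": 0, "gripper": -1}, {"tx": 0, "ty": -0.02, "tz": 0, "ax": 0, "ay": 0, "az": 0, "gripper": -1}, {"tx": 0.0095, "ty": 0.0004, "tz": 0, "ax": 0, "ay": 0, "az": 5, "gripper": -1}, {"tx": 0.0095, "ty": 0.0004, "tz": 0, "ax": 0, "ay": 0, "az": 5, "gripper": -1}, {"tx": 0.0095, "ty": 0.0004, "tz": 0, "ax": 0, "ay": 0, "az": 5, "gripper": -1}, {"tx": 0.0095, "ty": 0.0004, "tz": 0, "ax": 0, "ay": 0, "az": 5, "gripper": -1}, {"tx": 0.0095, "ty": 0.0004, "tz": 0, "ax": 0, "ay": 0, "az": 5, "gripper": -1}, {"tx": 0.0095, "ty": 0.0004, "tz": 0, "ax": 0, "ay": 0, "az": 5, "gripper": -1}, {"tx": 0.0095, "ty": 0.0004, "tz": 0, "ax": 0, "ay": 0, "az": 5, "gripper": -1}, {"tx": 0, "ty": 0, "tz": 0, "ax": 0, "ay": 0, "az": 0, "gripper": -1}])

```text
time_s: 6.2
eef_pos: [0.4564, 0.0118, 0.0502]
eef_rot: [[-0.071, 0.998, -0.001], [0.998, 0.071, 0.0], [0.0, -0.001, -1.0]]
ft_force: [1.0, 0.5, 0.9]
opening: -0.0002
```

Call:
send_rows(steps=[{"tx": 0, "ty": 0.015, "tz": 0, "ax": 0, "ay": 0, "az": 0, "gripper": -1}, {"tx": 0, "ty": 0.013, "tz": 0, "ax": 0, "ay": 0, "az": 0, "gripper": -1}, {"tx": -0.001, "ty": 0.01, "tz": 0, "ax": 0, "ay": 0, "az": 0, "gripper": -1}, {"tx": 0, "ty": 0.003, "tz": 0, "ax": 0, "ay": 0, "az": 0, "gripper": -1}, {"tx": 0, "ty": 0, "tz": 0, "ax": 0, "ay": 0, "az": 0, "gripper": -1}])

```text
time_s: 6.7
eef_pos: [0.4988, 0.0125, 0.0503]
eef_rot: [[-0.07, 0.998, -0.0], [0.998, 0.07, -0.0], [-0.0, -0.0, -1.0]]
ft_force: [-0.0, -0.3, -0.4]
opening: -0.0003
```

Call:
send_rows(steps=[{"tx": -0.0059, "ty": 0.0003, "tz": 0, "ax": 0, "ay": 0, "az": -5, "gripper": -1}, {"tx": -0.0059, "ty": 0.0003, "tz": 0, "ax": 0, "ay": 0, "az": -5, "gripper": -1}, {"tx": -0.0059, "ty": 0.0003, "tz": 0, "ax": 0, "ay": 0, "az": -5, "gripper": -1}, {"tx": -0.0059, "ty": 0.0003, "tz": 0, "ax": 0, "ay": 0, "az": -5, "gripper": -1}, {"tx": -0.0059, "ty": 0.0003, "tz": 0, "ax": 0, "ay": 0, "az": -5, "gripper": -1}, {"tx": -0.0059, "ty": 0.0003, "tz": 0, "ax": 0, "ay": 0, "az": -5, "gripper": -1}, {"tx": -0.0059, "ty": 0.0003, "tz": 0, "ax": 0, "ay": 0, "az": -5, "gripper": -1}, {"tx": 0, "ty": 0, "tz": 0, "ax": 0, "ay": 0, "az": 0, "gripper": -1}])

```text
time_s: 7.5
eef_pos: [0.5134, -0.0256, 0.0502]
eef_rot: [[-0.629, 0.777, -0.0], [0.777, 0.629, -0.0], [-0.0, -0.0, -1.0]]
ft_force: [-0.2, 0.5, -0.3]
opening: -0.0
```

```bash
python3 snap.py 5
```

```text
7.5 [ 0.51342504 -0.02563273  0.05019485] [-0.23354455  0.51300833 -0.29715687] [-1.34466697e-01  3.53593920e-01  2.00498958e+00 -3.15496502e-04
  7.83218268e-01 -8.14868977e-01]
```

View pics/c5.png

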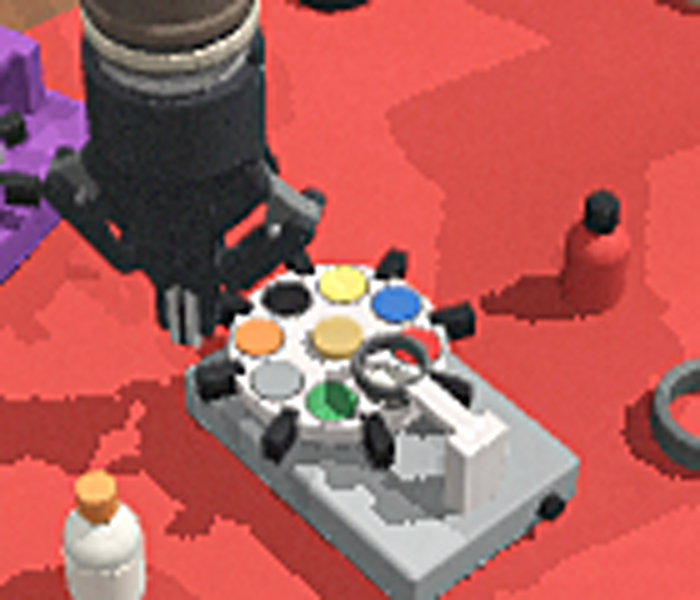

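White is now under the seat and green is one click short. Doing the same stroke once more.

Call:
send_rows(steps=[{"tx": 0, "ty": -0.02, "tz": 0, "ax": 0, "ay": 0, "az": 0, "gripper": -1}, {"tx": 0, "ty": -0.02, "tz": 0, "ax": 0, "ay": 0, "az": 0, "gripper": -1}, {"tx": 0.0095, "ty": 0.0004, "tz": 0, "ax": 0, "ay": 0, "az": 5, "gripper": -1}, {"tx": 0.0095, "ty": 0.0004, "tz": 0, "ax": 0, "ay": 0, "az": 5, "gripper": -1}, {"tx": 0.0095, "ty": 0.0004, "tz": 0, "ax": 0, "ay": 0, "az": 5, "gripper": -1}, {"tx": 0.0095, "ty": 0.0004, "tz": 0, "ax": 0, "ay": 0, "az": 5, "gripper": -1}, {"tx": 0.0095, "ty": 0.0004, "tz": 0, "ax": 0, "ay": 0, "az": 5, "gripper": -1}, {"tx": 0.0095, "ty": 0.0004, "tz": 0, "ax": 0, "ay": 0, "az": 5, "gripper": -1}, {"tx": 0.0095, "ty": 0.0004, "tz": 0, "ax": 0, "ay": 0, "az": 5, "gripper": -1}, {"tx": 0, "ty": 0, "tz": 0, "ax": 0, "ay": 0, "az": 0, "gripper": -1}])

```text
time_s: 8.55
eef_pos: [0.4572, 0.0116, 0.05]
eef_rot: [[-0.07, 0.998, -0.001], [0.998, 0.07, 0.0], [0.0, -0.001, -1.0]]
ft_force: [-1.1, 0.6, -0.2]
opening: 0.0002
```

Call:
send_rows(steps=[{"tx": 0, "ty": 0.015, "tz": 0, "ax": 0, "ay": 0, "az": 0, "gripper": -1}, {"tx": 0, "ty": 0.013, "tz": 0, "ax": 0, "ay": 0, "az": 0, "gripper": -1}, {"tx": -0.001, "ty": 0.01, "tz": 0, "ax": 0, "ay": 0, "az": 0, "gripper": -1}, {"tx": 0, "ty": 0.003, "tz": 0, "ax": 0, "ay": 0, "az": 0, "gripper": -1}, {"tx": 0, "ty": 0, "tz": 0, "ax": 0, "ay": 0, "az": 0, "gripper": -1}])

```text
time_s: 9.05
eef_pos: [0.4998, 0.0123, 0.0502]
eef_rot: [[-0.07, 0.998, -0.0], [0.998, 0.07, -0.0], [-0.0, -0.0, -1.0]]
ft_force: [0.4, -0.3, -0.2]
opening: -0.0001
```

Call:
send_rows(steps=[{"tx": -0.0059, "ty": 0.0003, "tz": 0, "ax": 0, "ay": 0, "az": -5, "gripper": -1}, {"tx": -0.0059, "ty": 0.0003, "tz": 0, "ax": 0, "ay": 0, "az": -5, "gripper": -1}, {"tx": -0.0059, "ty": 0.0003, "tz": 0, "ax": 0, "ay": 0, "az": -5, "gripper": -1}, {"tx": -0.0059, "ty": 0.0003, "tz": 0, "ax": 0, "ay": 0, "az": -5, "gripper": -1}, {"tx": -0.0059, "ty": 0.0003, "tz": 0, "ax": 0, "ay": 0, "az": -5, "gripper": -1}, {"tx": -0.0059, "ty": 0.0003, "tz": 0, "ax": 0, "ay": 0, "az": -5, "gripper": -1}, {"tx": -0.0059, "ty": 0.0003, "tz": 0, "ax": 0, "ay": 0, "az": -5, "gripper": -1}, {"tx": 0, "ty": 0, "tz": 0, "ax": 0, "ay": 0, "az": 0, "gripper": -1}])

```text
time_s: 9.85
eef_pos: [0.5144, -0.0257, 0.0502]
eef_rot: [[-0.629, 0.777, -0.0], [0.777, 0.629, -0.0], [0.0, -0.0, -1.0]]
ft_force: [0.7, 0.4, 0.2]
opening: 0.0001
```

```bash
python3 snap.py 6
```

```text
9.85 [ 0.5143699  -0.02573989  0.05020942] [0.7049208  0.3503128  0.21077555] [-1.34458299e-01  3.55051309e-01  2.00278511e+00 -2.43110642e-04
  7.83982617e-01 -8.14919390e-01]
```

View pics/c6.png

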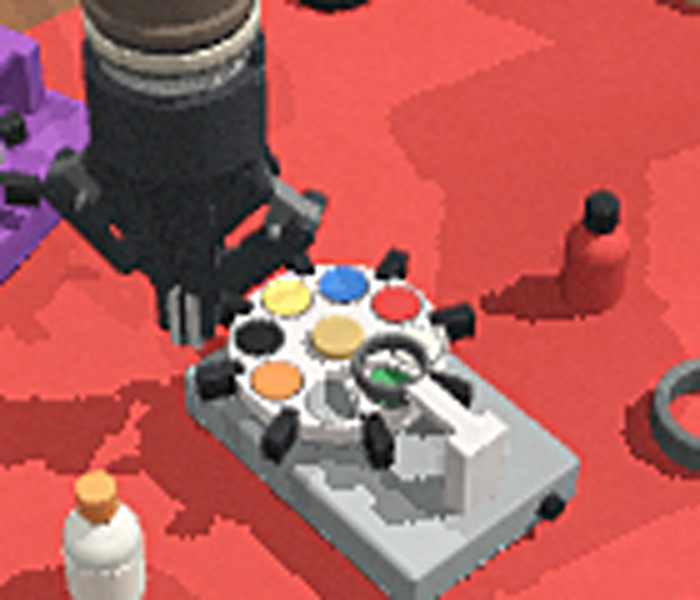

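Green shows in the seat ring (crop 388,378). I'll back straight out and raise the arm.

Call:
send_rows(steps=[{"tx": 0, "ty": -0.02, "tz": 0, "ax": 0, "ay": 0, "az": 0, "gripper": -1}, {"tx": 0, "ty": -0.02, "tz": 0, "ax": 0, "ay": 0, "az": 0, "gripper": -1}, {"tx": 0, "ty": 0, "tz": -0.04, "ax": 0, "ay": 0, "az": 0, "gripper": -1}, {"tx": 0, "ty": 0, "tz": -0.05, "ax": 0, "ay": 0, "az": 0, "gripper": -1}, {"tx": 0, "ty": 0, "tz": -0.05, "ax": 0, "ay": 0, "az": 0, "gripper": -1}, {"tx": 0, "ty": -0.04, "tz": -0.02, "ax": 0, "ay": 0, "az": 0, "gripper": -1}, {"tx": 0, "ty": -0.04, "tz": 0, "ax": 0, "ay": 0, "az": 0, "gripper": -1}, {"tx": 0, "ty": 0, "tz": 0, "ax": 0, "ay": 0, "az": 0, "gripper": -1}, {"tx": 0, "ty": 0, "tz": 0, "ax": 0, "ay": 0, "az": 0, "gripper": -1}, {"tx": 0, "ty": 0, "tz": 0, "ax": 0, "ay": 0, "az": 0, "gripper": -1}])

```text
time_s: 10.9
eef_pos: [0.4214, -0.1003, 0.2099]
eef_rot: [[-0.629, 0.777, -0.0], [0.777, 0.629, 0.001], [0.001, 0.0, -1.0]]
ft_force: [-0.1, 1.1, 1.0]
opening: 0.0001
```

```bash
python3 snap.py 7
python3 - <<'E'
from h import *
cv2.imwrite("pics/top7.png",read_camera("top")[:,:,::-1])
a=cv2.imread("pics/scene0.png").astype(int)-cv2.imread("pics/s7.png")
cv2.imwrite("pics/d7.png",np.abs(a).clip(0,255).astype('uint8'))
E
```

```text
10.9 [ 0.42142971 -0.10028531  0.20993772] [-0.05712805  1.09861904  0.98986033] [-3.34624665e-01 -4.82726801e-02  2.08339239e+00  6.37337305e-04
  1.10687674e+00 -1.01561613e+00]
```

View pics/c7.png

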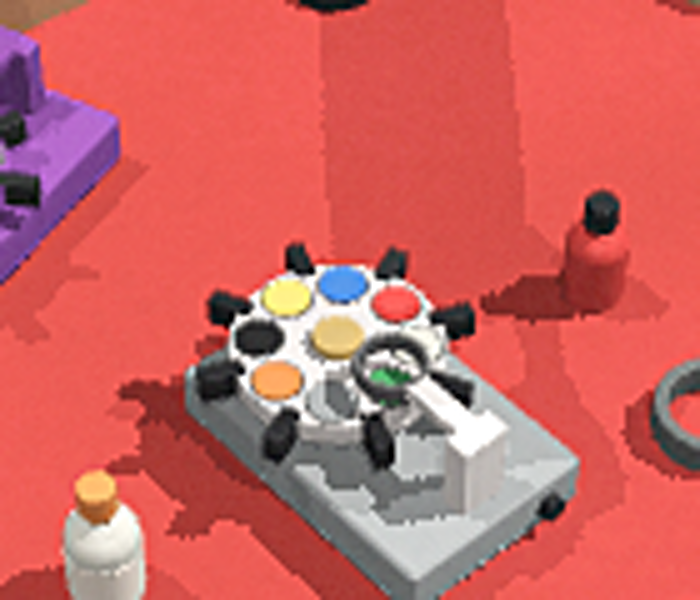

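View pics/d7.png

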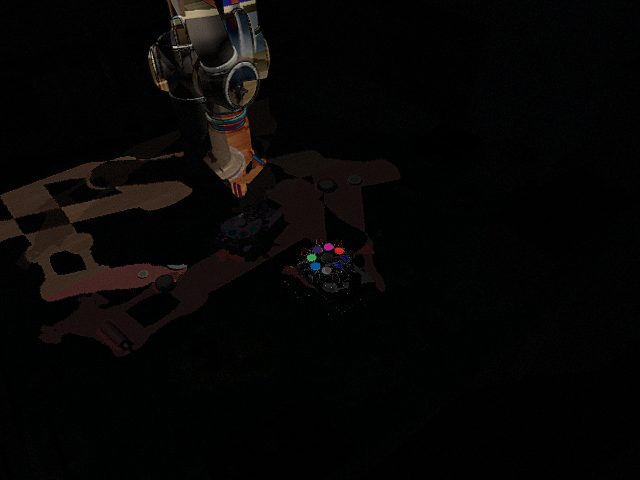

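View pics/top7.png

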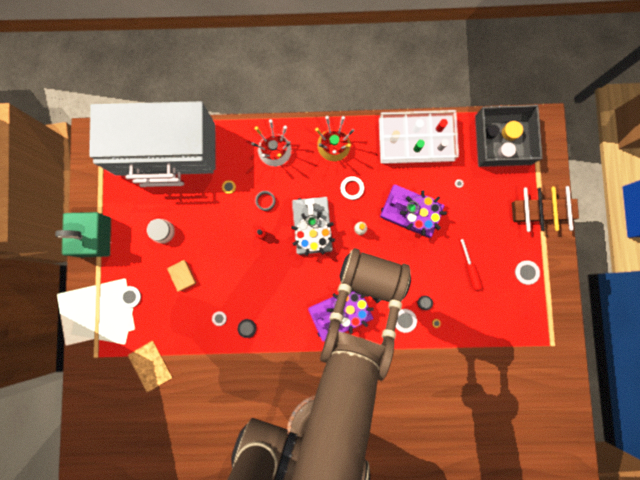

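The difference picture shows only the arm, its shadow and the filter colours changed. The top view shows green under the seat (311,221), with nothing else displaced.

```bash
python3 -c "
from station import *
print(close_job())"
```

```text
the job is handed in; nothing more can be done
None
```

The green filter now rests under the lens seat, and I have handed the job in; it reported no verdict. With the fingers shut, I pushed the grey tester's wheel counter-clockwise by its edge tabs in three strokes, one click each. A picture after each stroke showed red, then white, then green under the seat.

- **Wheel:** the last pictures from both cameras show green inside the seat ring and every tab back at a rest position.
- **Tester and other things:** comparing the before and after scene pictures shows only the arm, its shadows and the wheel's filters changed. I saw no movement of the tester or bystanders. I did not measure their positions in millimetres.
- **Robot:** the arm is clear of everything, at 0.21 m height. The highest force reading during the pushes was about 2.4 N. The job took 11 s of the 58 s allowed.
- **Failed calls:** my first three move calls were refused as invalid input because I had left out some row fields. The arm did not move, and the calls worked once every field was given.

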